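# Open a tight honey jar one-handed in a spring jar holder

## Robot

A 6-joint arm with a two-finger parallel gripper is mounted at the origin on a cart in front of the work surface, level with it; the furniture and walls round the work are solid. World frame = base frame: x ahead of the robot, y to its left, z up, the work surface at z = 0. Lengths are in m, angles in rad, forces in N, time in s.
With the tool pointing down it reaches from about 0.225 to 0.875 m from the base axis. Payload 3.4 kg.
Tool frame: the origin (TCP) lies between the finger pads; the fingertips stand r.tip_reach ahead of it and the grasp point (between the pads) lies 6 mm ahead of it (r.tip_reach is the distance from the TCP to the fingertips, in m); y points along the fingers, z is the direction in which the jaws open and shut, and the axes are right-handed (so a half turn about y gives the same grasp; the last joint's range is limited). The gripper opens to 85 mm and grips with 20 to 120 N. Pads are 22 mm wide; open, the fingers measure 114 mm over their backs; the gripper's body (76 mm by 85 mm) begins 54 mm behind the grasp point. The pads swing forward as they close: fully open they stand 13 mm farther back than shut.
Start: joints at [-1.411, 0.276, 1.505, -0, 1.361, -0.121], TCP at [0.159, -0.553, 0.256] pointing down, gripper open.
Joint ranges: [-2.89, 2.89], [-0.75, 2.08], [0.22, 2.7], [-1.18, 4.32], [0.11, 2.71], [-2.7, 2.7]. Speed limits (rad/s): [2.57, 2.57, 3.14, 3.14, 3.14, 3.14].

## Interface

Orientations are given as a unit quaternion [x, y, z, w].
In Python, from cell import r, cams gives the robot as it stands.
- The arm moves only by the tool step_arm, never from a script. Its argument "steps" is a list that holds one entry, the list of rows, each a list of 4 numbers: the shift along the tool's x, y, z in mm, then the turn about the tool's y in rad. In form: [[[tx, ty, tz, turn], ...]]. A call has exactly 8 rows; each row shifts and turns the commanded pose from where the row before left it, along the tool's axes as they then stand; what a row does not reach is not made up. A row lasts 1/8 s, in which the tool goes at most 62.5 mm and 10.7 degrees, less where a joint would pass 70% of its speed; a pose out of reach is approached as far as the arm can. A call with a gripper value outside its range is refused whole. "fingers" is the opening, from 0 (shut) to 1 (fully open), set as the call begins (left out, the last holds). The fingers move at their own pace and stop on an object; the grip force is fixed at half the most. Time passes only in rows, so rows that do not move let the fingers close, or fill a call up. It gives the time, the measured TCP pose, the force and the opening at its end, in the units of the state.
- r.sense(): the state, without advancing time (a new reading comes with each control period).
- cams.grab_frame(name): name is "scene" or "top"; returns a dict with "pixels" (420x560x3 uint8, red, green, blue), "camera_matrix" (3x3 intrinsics, pixels), "pose" (4x4, takes a point from camera to world coordinates). Camera axes: x right, y up, looking along -z (the intrinsics and any distortion apply to the point x, -y, -z); pixel columns grow to the right and rows downward; lengths in m; the calibration is good to about 2 mm. A picture is of the moment at which its call begins. There is no depth.
- r.sign_off(): hands the job in, once; it reports no verdict.
The state is a dict: "time_s": time; "qpos": joint angles; "joint_velocities": joint speeds; "joint_torque": joint torques, N m; "tool_pos": TCP position; "tool_rot": TCP orientation; "force": force on the tool from outside, world axes, zero at the start; "torque": the same for the moment, N m; "finger_gap": finger opening in m.
Only numpy, scipy, OpenCV 4.12 (cv2) and the standard library are available. Lean on these libraries where they do the work, as an engineer would, in place of code of your own. Each camera call takes 0.05 s, during which the arm holds its last target.

## Task

Open the tight honey jar in the one-hand jar holder: draw the red-knobbed locking pin out of its bore so that the spring jaw closes and braces the jar, and park the pin standing in the notch at the side of the holder's metal tail. Then unscrew the green cap anticlockwise until its threads let go, lift it straight off with the jar staying braced and standing in the holder, and finish while holding the cap, level and still, just above the jar's mouth. Leave the mug, the bowl, the fork and the lime where they are.

Things in the scene. Friction and masses are not known exactly. Their poses are not given: they have to be found in the camera images.
- holder: One-hand jar holder, fixed on the counter: grey board, then aluminium tail block, 242 x 120 mm, top of both 30 mm above the counter. Origin on the counter under the jar's seat; +x points from the tail's end (x -170) to the fixed wooden V jaw (x up to +72 mm), y to its left, z up. Both V jaws reach 72 mm above the counter, the guide bridge at x = -90 mm reaches 62 mm.
- jaw (a joint): Spring V jaw with a steel tongue, 8 mm thick, that reaches back over the tail; slides along the holder's x. Value in m: 0 = held back by the pin, about 0.014 = closed on the jar. Its springs push with about 15 N less 5 N friction; it closes by itself within a second once the pin is out.
- bore (a point): Centre of the pin's bore (9 mm wide, right through the 24 mm thick tail block), at the block's top (holder x = -140, y = 0 mm, 30 mm above the counter); axes as the holder's.
- notch (a point): Parking place in the side notch of the tail block, at the height of the block's top (holder x = -140, y = +45 mm, 30 mm above the counter); axes as the holder's. The notch is a slot 12 mm wide along x, cut right through, from 9 mm inward of this point to the open edge 15 mm outward (+y). The parked pin hangs by its flange, its knob's centre 25 mm above this point.
- pin_knob (a point): Centre of the pin's round red knob (23 mm wide, 22 mm tall); z up along the pin. Below: neck 10 mm wide, flange 18 mm wide with its underside 25 mm below this point, shank 8 mm wide and 28 mm long with tapered foot. At the start the flange lies on the tongue 38.5 mm above the counter, the shank in the bore; it is free after rising 30 mm and drags with 5 to 15 N. 60 g.
- pin: The same locking pin; origin on its axis at the underside of the flange (25 mm below the knob's centre), z up.
- seat (a point): Point on the board's top (30 mm above the counter) where the jar's axis stands once it is braced between the jaws; at the start the jar stands loose up to 10 mm from it.
- jar: Six-sided amber glass jar (62 mm over flats, 72 over corners), upright on the holder between the jaws; origin at the middle of its underside, z up, x through a corner. Sides straight to 44 mm, shoulder to 53 mm, then a round neck; rim at 73 mm above the underside. 0.22 to 0.45 kg. Until the jaw has closed on it, it stands loose.
- cap_grip (a point): Centre (half-way up) of the green screw cap: round, 55 mm wide, 22 mm tall; closed, it is 99 mm above the counter, lower edge 5 mm clear of the shoulder. Anticlockwise from above it breaks loose at 0.3 to 0.5 N m, needs no lifting while turned, comes free after 110 to 120 degrees and stops after 145: turn about 130 degrees in all, in two or more grips. Lifted too early, its lugs catch.
- cap: The same cap; origin in the middle of its lower edge, 11 mm below its centre, z up. 65 g.
- mug_1: Cream mug, 78 x 110 x 97 mm, to be left alone; origin under its middle.
- bowl_1: Dark bowl, 115 mm wide, 51 mm tall, to be left alone; origin under its middle.
- fork: Steel fork, 193 x 26 x 15 mm, lying on a slate tray, to be left alone; origin under its middle.
- lime_1: Green lime, about 50 mm, to be left alone; origin under its middle.

How it is judged:
By the outcome, as a careful person would: the job done as asked, in the order asked, and still so for the second after the job is handed in, while the arm keeps its last pose, push and grip.
It also fails if it takes over 48 s, if anything falls off the work surface, if the arm or the gripper's body presses on something with over 40 N, if the wrist force passes 120 N, or if a joint passes its speed limit or range.

## Working session

There is one attempt and no reset: what is moved stays moved. The work goes in short steps, Python scripts to look and compute and a tool call to move; the robot and the scene stay as the last step left them, time stands still between calls to the robot, and variables do not carry over. Pictures are saved under pics/ and viewed, and the job is handed in when it is done.

Besides the shell and the picture viewer there is one more tool, called after ">>>" as name(argument=value, ...) on one line, values as JSON. step_arm: Moves the arm, as the interface text tells. Its arguments: {"type":"object","properties":{"steps":{"type":"array"},"fingers":{"type":"number"}},"required":["steps"]}

```bash
mkdir -p pics; ls; python3 - <<'E'
from cell import r,cams
import cv2,numpy as np
for n in("scene","top"):
    f=cams.grab_frame(n);cv2.imwrite(f"pics/{n}0.png",f["pixels"][:,:,::-1]);print(f["camera_matrix"],f["pose"].round(4),[k for k in f])
    np.savez(f"{n}0.npz",p=f["pixels"],K=f["camera_matrix"],T=f["pose"])
print(r.sense(),r.tip_reach)
E
```

```text
pics
[[446.03459167   0.         278.9225573 ]
 [  0.         446.03459167 205.39382329]
 [  0.           0.           1.        ]] [[-0.5463  0.5326 -0.6464 -0.2383]
 [-0.8375 -0.3565  0.414   0.5446]
 [-0.0099  0.7676  0.6409  0.9209]
 [ 0.      0.      0.      1.    ]] ['pixels', 'camera_matrix', 'pose']
[[435.33810733   0.         268.75330197]
 [  0.         435.33810733 211.86875349]
 [  0.           0.           1.        ]] [[ 0.0229  0.9915 -0.1284  0.4711]
 [-0.9997  0.024   0.0069 -0.0146]
 [ 0.0099  0.1282  0.9917  1.1343]
 [ 0.      0.      0.      1.    ]] ['pixels', 'camera_matrix', 'pose']
{'time_s': 0.1, 'qpos': array([-1.41101691e+00,  2.76509670e-01,  1.50602452e+00, -1.21358219e-05,
        1.36073783e+00, -1.21011723e-01]), 'joint_velocities': array([-0.00161104, -0.00166748, -0.00403341,  0.00019961,  0.00026148,
       -0.00052889]), 'joint_torque': array([ 1.27304695e-03, -4.17698979e+01, -2.46405047e+01, -2.67325195e-04,
        5.77625455e-03,  6.45958806e-06]), 'tool_pos': array([ 0.15925333, -0.55203402,  0.25553163]), 'tool_rot': array([-0.09896541,  0.70074254, -0.69955543,  0.098934  ]), 'force': array([-0.3171368 ,  0.7476852 ,  0.13824397]), 'torque': array([0.02761097, 0.0262644 , 0.03839762]), 'finger_gap': 0.08527802031101443} 0.025
```

View pics/scene0.png

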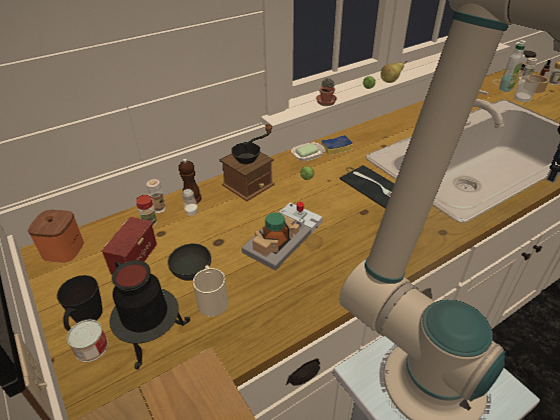

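View pics/top0.png

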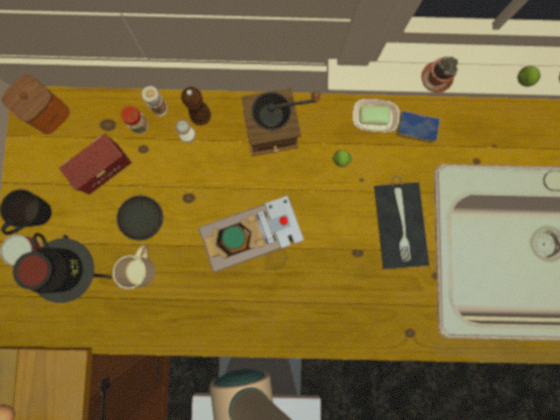

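```bash
python3 - <<'E'
import cv2
a=cv2.imread("pics/top0.png")[185:285,185:315];cv2.imwrite("pics/t0z.png",cv2.resize(a,None,fx=6,fy=6,interpolation=cv2.INTER_CUBIC))
a=cv2.imread("pics/scene0.png")[190:275,230:335];cv2.imwrite("pics/s0z.png",cv2.resize(a,None,fx=7,fy=7,interpolation=cv2.INTER_CUBIC))
E
```

```text
(no output)
```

View pics/t0z.png

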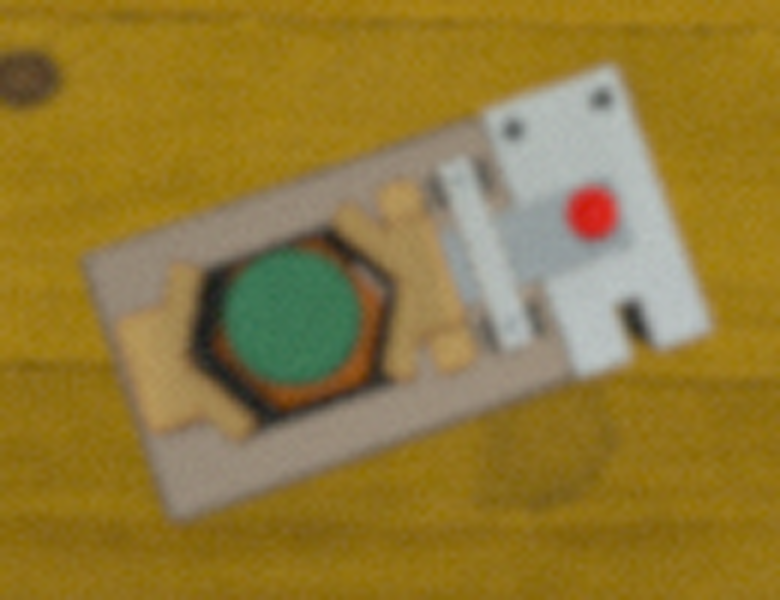

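View pics/s0z.png

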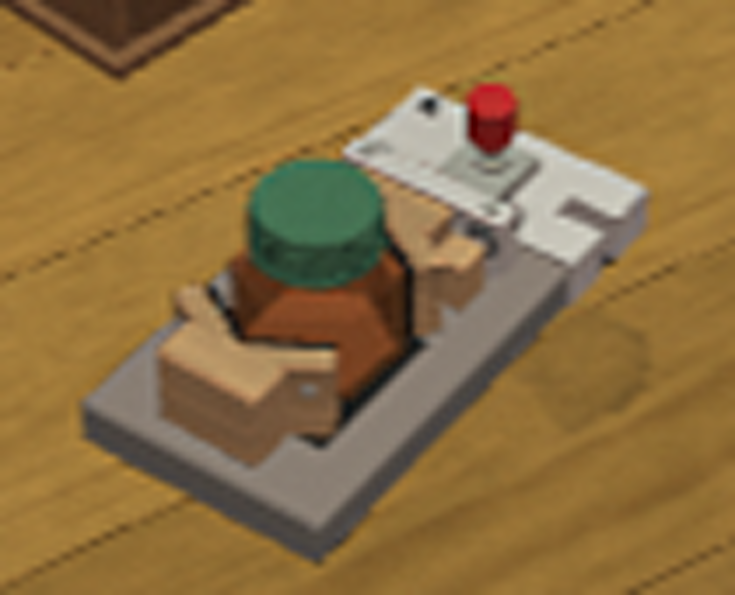

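```bash
cat > h.py <<'E'
import numpy as np,cv2
def ray(K,T,u,v):
    d=np.linalg.inv(K)@np.array([u,v,1.]);d=np.array([d[0],-d[1],-d[2]])
    return T[:3,3],T[:3,:3]@d
def onplane(K,T,uv,z):
    o,d=ray(K,T,*uv);return o+d*(z-o[2])/d[2]
def proj(K,T,P):
    c=T[:3,:3].T@(np.array(P)-T[:3,3]);c=np.array([c[0],-c[1],-c[2]]);p=K@c;return p[:2]/p[2]
def tri(A,B):
    # closest approach
    (o,d),(p,e)=A,B
    M=np.stack([d,-e],1);s=np.linalg.lstsq(M,p-o,rcond=None)[0]
    a=o+d*s[0];b=p+e*s[1];return (a+b)/2,np.linalg.norm(a-b)
def comps(m):
    n,l,s,c=cv2.connectedComponentsWithStats(m.astype(np.uint8));return [(s[i],c[i],l==i) for i in range(1,n)]
def load(n):
    f=np.load(n);return f['p'],f['K'],f['T']
E
python3 - <<'E'
from h import *
p,K,T=load("top0.npz")
hsv=cv2.cvtColor(p,cv2.COLOR_RGB2HSV)
sub=np.zeros(p.shape[:2],bool);sub[188:278,190:312]=1
def big(m):
    return max(comps(m&sub),key=lambda t:t[0][4])
H,S,V=[hsv[...,i].astype(int) for i in range(3)]
g=big((abs(H-75)<20)&(S>80));rd=big(((H<8)|(H>172))&(S>170)&(V>150))
print("cap",g[0],g[1]);print("knob",rd[0],rd[1])
cap=onplane(K,T,g[1],.110);kn=onplane(K,T,rd[1],.0745);print(cap,kn)
m=((S<110)&sub).astype(np.uint8)
m=cv2.morphologyEx(m,cv2.MORPH_CLOSE,np.ones((9,9)));
c=max(cv2.findContours(m,0,1)[0],key=cv2.contourArea)
box=cv2.boxPoints(cv2.minAreaRect(c));print(box,cv2.contourArea(c))
W=np.array([onplane(K,T,b,.03) for b in box]);print(W)
print([np.linalg.norm(W[i]-W[(i+1)%4]) for i in range(4)])
# hand corners
hc=[(185+x/6,185+y/6) for x,y in((85,258),(615,65),(712,328),(178,520))]
Wh=np.array([onplane(K,T,b,.03) for b in hc]);print(Wh,[np.linalg.norm(Wh[i]-Wh[(i+1)%4]) for i in range(4)])
for w in(W,Wh): print(w.mean(0))
nt=onplane(K,T,(185+633/6,185+315/6),.03);print("notch",nt)
ps,Ks,Ts=load("scene0.npz")
h2=cv2.cvtColor(ps,cv2.COLOR_RGB2HSV);H,S,V=[h2[...,i].astype(int) for i in range(3)]
sub=np.zeros(p.shape[:2],bool);sub[190:275,230:335]=1
rs=big(((H<5)|(H>172))&(S>150)&(V>110));print(rs[0],rs[1])
print(tri(ray(K,T,*rd[1]),ray(Ks,Ts,*rs[1])))
gs=big((abs(H-75)<20)&(S>80));print(gs[0],gs[1],tri(ray(K,T,*g[1]),ray(Ks,Ts,*gs[1])))
E
```

```text
cap [222 227  22  21 362] [232.91160221 237.19060773]
knob [280 217   7   7  39] [283.12820513 220.12820513]
[0.54155124 0.06114657 0.11      ] [ 0.58870311 -0.05771581  0.0745    ]
[[196.90952 226.74661]
 [287.81448 194.28055]
 [304.19458 240.1448 ]
 [213.28961 272.61087]] 4187.0
[[ 0.5714607   0.15939414  0.03      ]
 [ 0.66080409 -0.07033381  0.03      ]
 [ 0.5438195  -0.11396497  0.03      ]
 [ 0.45698305  0.11328162  0.03      ]]
[np.float64(0.2464897082453733), np.float64(0.1248562075827357), np.float64(0.24327264363704026), np.float64(0.12341595968554839)]
[[ 0.56840149  0.15352715  0.03      ]
 [ 0.65673765 -0.06959492  0.03      ]
 [ 0.54500186 -0.11260867  0.03      ]
 [ 0.45940782  0.10992188  0.03      ]] [np.float64(0.2399723680414585), np.float64(0.11972915206139122), np.float64(0.23842438568386642), np.float64(0.11739266647458568)]
[0.55826684 0.02209424 0.03      ]
[0.55738721 0.02031136 0.03      ]
notch [ 0.54971769 -0.07907794  0.03      ]
[297 202   7   5  29] [299.82758621 204.10344828]
(array([ 0.58859889, -0.05826742,  0.07220475]), np.float64(0.0011635948591930015))
[266 213  20  18 281] [274.80782918 221.5658363 ] (array([0.54158207, 0.06096997, 0.09714825]), np.float64(0.002813946037858024))
```

```bash
cat > ov.py <<'E'
from h import *
import sys
def draw(npz,out,bore,th,crop,s):
    p,K,T=load(npz);u0,v0,u1,v1=crop
    im=cv2.resize(p[v0:v1,u0:u1,::-1],None,fx=s,fy=s,interpolation=cv2.INTER_NEAREST)
    ex=np.array([np.cos(th),np.sin(th),0]);ey=np.array([-ex[1],ex[0],0])
    def P(x,y,z): 
        q=proj(K,T,np.array([bore[0],bore[1],0])+ex*(x+140)/1e3+ey*y/1e3+[0,0,z/1e3]);return tuple(int(a) for a in ((q-[u0,v0]+.5)*s))
    def poly(L,c): cv2.polylines(im,[np.array([P(*l) for l in L])],True,c,1)
    poly([(-170,-60,30),(72,-60,30),(72,60,30),(-170,60,30)],(255,0,255))
    poly([(-146,36,30),(-134,36,30),(-134,60,30),(-146,60,30)],(255,0,255))
    c=lambda R,z,x=-140,y=0:[(x+R*np.cos(a),y+R*np.sin(a),z) for a in np.linspace(0,6.28,24)]
    poly(c(11.5,74.5),(255,255,0));poly(c(11.5,52.5),(255,255,0))
    poly(c(27.5,110,0),(255,255,0))
    cv2.imwrite(out,im)
E
python3 - <<'E'
from ov import *
th=np.radians(111.1)
draw("top0.npz","pics/o1.png",(.589,-.060),th,(185,185,315,285),6)
draw("scene0.npz","pics/o2.png",(.589,-.060),th,(230,190,335,275),7)
E
```

```text
(no output)
```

View pics/o1.png

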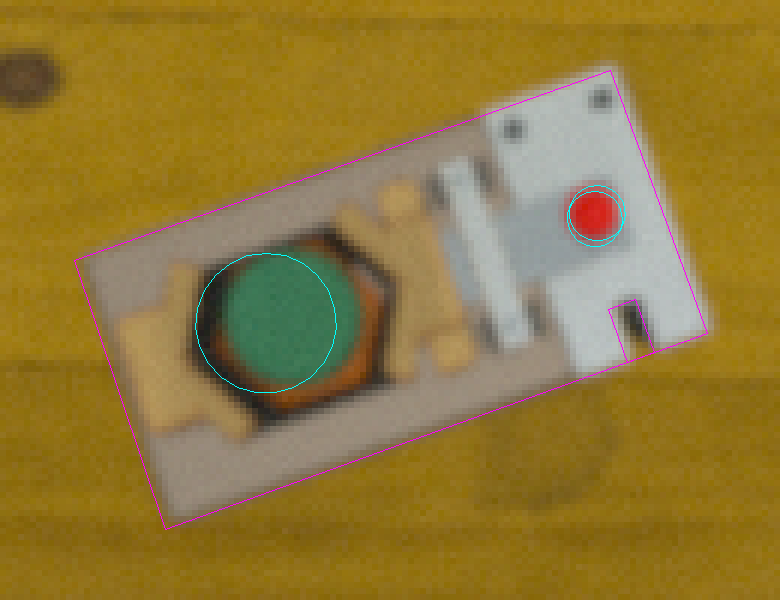

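View pics/o2.png

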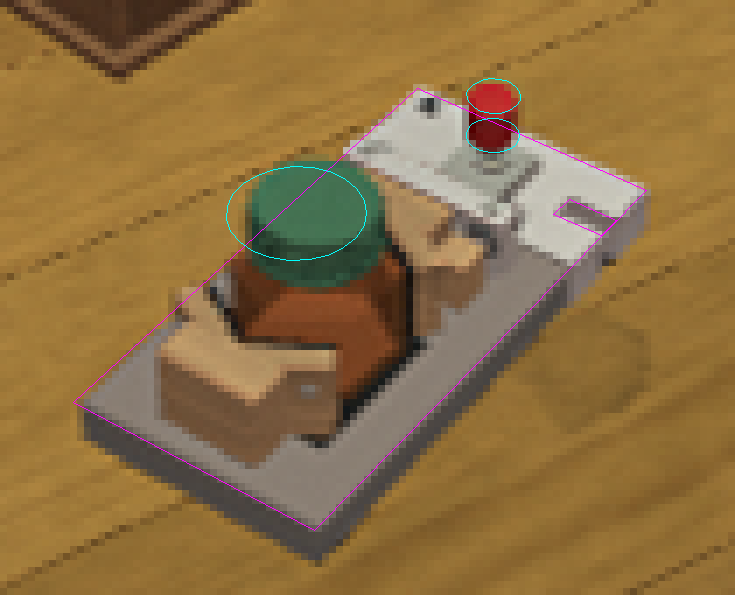

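```bash
cat > st.py <<'E'
from cell import r,cams
import numpy as np
from scipy.spatial.transform import Rotation as R
def st():
    s=r.sense();M=R.from_quat(s["tool_rot"]).as_matrix()
    print("t",s["time_s"],"pos",s["tool_pos"].round(4),"q",s["qpos"].round(3),"F",s["force"].round(1),"T",s["torque"].round(2),"gap",round(s["finger_gap"],4))
    print("x",M[:,0].round(3),"y",M[:,1].round(3),"z",M[:,2].round(3)," yaw z %.2f deg"%np.degrees(np.arctan2(M[1,2],M[0,2])))
    return s,M
def plan(target):
    s,M=st();d=M.T@(np.array(target)-s["tool_pos"])*1e3;print("tool mm",d.round(1));return d
E
python3 -c "
from st import *
plan([.589,-.0595,.150])"
```

```text
t 0.1 pos [ 0.1593 -0.552   0.2555] q [-1.411  0.277  1.506 -0.     1.361 -0.121] F [-0.3  0.7  0.1] T [0.03 0.03 0.04] gap 0.0853
x [-0.961 -0.277 -0.   ] y [-0.     0.002 -1.   ] z [ 0.277 -0.961 -0.002]  yaw z -73.91 deg
tool mm [-549.4  106.2 -354. ]
```

>>> step_arm(steps=[[[-50,0,-32,0],[-50,0,-32,0],[-50,0,-32,0],[-50,0,-32,0],[-50,0,-32,0],[-50,0,-32,0],[-50,0,-32,0],[-50,0,-32,0]]])

```text
time_s: 1.1
tool_pos: [0.4736, -0.194, 0.2561]
tool_rot: [0.099, -0.7, 0.7, -0.099]
force: [0.9, -0.8, 0.7]
finger_gap: 0.0854
```

```bash
python3 -c "
from st import *
plan([.589,-.0595,.150])"
```

```text
t 1.1 pos [ 0.4736 -0.194   0.2561] q [-0.525  0.181  1.635 -0.     1.326  0.765] F [ 0.9 -0.8  0.7] T [ 0.01  0.   -0.01] gap 0.0854
x [-0.961 -0.277  0.   ] y [-0. -0. -1.] z [ 0.277 -0.961  0.   ]  yaw z -73.91 deg
tool mm [-148.2  106.   -97.3]
```

>>> step_arm(steps=[[[-37,0,-24,0],[-37,0,-24,0],[-37,20,-24,0],[-37,30,-25,0],[0,30,0,-0.087],[0,24,0,0],[0,0,0,0],[0,0,0,0]]], fingers=0.5)

```text
time_s: 2.1
tool_pos: [0.5885, -0.0617, 0.153]
tool_rot: [0.129, -0.695, 0.695, -0.13]
force: [0.2, -0.1, 0.3]
finger_gap: 0.0424
```

```bash
cat > look.py <<'E'
from st import *
from h import *
import sys
def look(tag):
    for n in("scene","top"):
        f=cams.grab_frame(n);np.savez(f"{n}{tag}.npz",p=f["pixels"],K=f["camera_matrix"],T=f["pose"])
    a=cv2.imread if 0 else None
    P=[]
    for n,(u0,v0,u1,v1) in(("scene",(225,160,345,275)),("top",(185,170,315,285))):
        p=np.load(f"{n}{tag}.npz")["p"][v0:v1,u0:u1,::-1];P.append(cv2.resize(p,(400,int(400*p.shape[0]/p.shape[1])),interpolation=cv2.INTER_CUBIC))
    h=min(x.shape[0] for x in P);cv2.imwrite(f"pics/l{tag}.png",np.hstack([x[:h] for x in P]))
if __name__=="__main__": look(sys.argv[1]);st()
E
python3 -c "
from st import *
plan([.5885,-.059,.074])"; python3 look.py 1
```

```text
t 2.1 pos [ 0.5885 -0.0617  0.153 ] q [-0.222  0.374  1.628 -0.     1.139  0.981] F [ 0.2 -0.1  0.3] T [0.07 0.03 0.02] gap 0.0424
x [-0.933 -0.359 -0.001] y [ 0.001 -0.    -1.   ] z [ 0.359 -0.933  0.001]  yaw z -68.94 deg
tool mm [-0.9 79.  -2.6]
t 2.2 pos [ 0.5889 -0.0618  0.1537] q [-0.222  0.373  1.627 -0.     1.139  0.981] F [ 0.1 -0.6 -0.2] T [-0.04 -0.01 -0.02] gap 0.0428
x [-0.933 -0.359 -0.002] y [ 0.003 -0.001 -1.   ] z [ 0.359 -0.933  0.002]  yaw z -68.95 deg
```

View pics/l1.png

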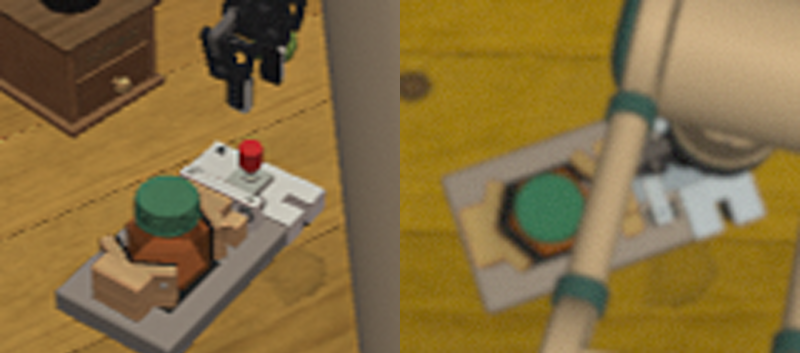

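>>> step_arm(steps=[[[-1,20,-2,0],[0,20,0,0],[0,20,0,0],[0,12,0,0],[0,7,0,0],[0,0,0,0],[0,0,0,0],[0,0,0,0]]])

```text
time_s: 3.2
tool_pos: [0.5887, -0.0593, 0.0739]
tool_rot: [0.129, -0.695, 0.695, -0.13]
force: [-0.0, 0.4, -0.1]
finger_gap: 0.0426
```

```bash
python3 look.py 2
```

```text
t 3.3 pos [ 0.5885 -0.0593  0.0737] q [-0.218  0.453  1.725 -0.     0.963  0.985] F [ 0.8 -1.1 -0.4] T [-0.02  0.01  0.07] gap 0.0423
x [-0.933 -0.36  -0.001] y [ 0.001 -0.    -1.   ] z [ 0.36  -0.933  0.   ]  yaw z -68.93 deg
```

View pics/l2.png

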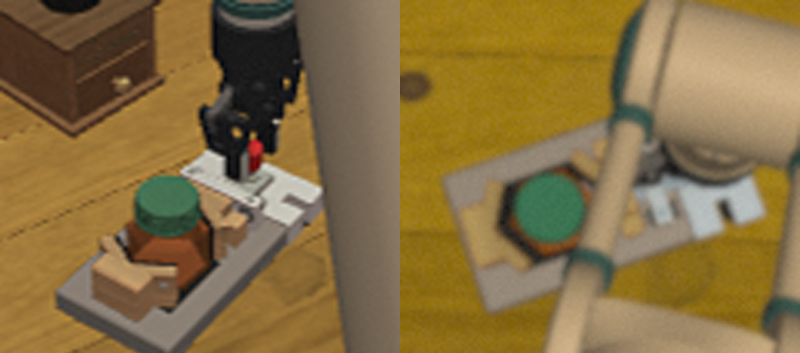

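>>> step_arm(steps=[[[0,0,0,0],[0,0,0,0],[0,0,0,0],[0,0,0,0],[0,0,0,0],[0,0,0,0],[0,0,0,0],[0,0,0,0]]], fingers=0.0)

```text
time_s: 4.3
tool_pos: [0.588, -0.0586, 0.0736]
tool_rot: [-0.129, 0.696, -0.695, 0.129]
force: [-1.6, 4.9, 5.4]
finger_gap: 0.0214
```

```bash
python3 -c "
from st import *
st()"
```

```text
t 4.3 pos [ 0.588  -0.0586  0.0736] q [-2.180e-01  4.530e-01  1.725e+00  1.000e-03  9.640e-01  9.850e-01] F [-1.6  4.9  5.4] T [ 0.71  0.33 -0.05] gap 0.0214
x [-0.933 -0.359 -0.   ] y [-0.     0.001 -1.   ] z [ 0.359 -0.933 -0.001]  yaw z -68.94 deg
```

>>> step_arm(steps=[[[0,-4,0,0],[0,-4,0,0],[0,-5,0,0],[0,-5,0,0],[0,-6,0,0],[0,-6,0,0],[0,-6,0,0],[0,-6,0,0]]])

```text
time_s: 5.3
tool_pos: [0.5892, -0.0601, 0.1174]
tool_rot: [0.128, -0.694, 0.696, -0.13]
force: [-0.4, -0.0, -0.6]
finger_gap: 0.0213
```

```bash
python3 look.py 3
```

```text
t 5.4 pos [ 0.5892 -0.0599  0.117 ] q [-2.180e-01  4.070e-01  1.675e+00 -1.000e-03  1.057e+00  9.850e-01] F [-0.  -0.7 -2. ] T [ 0.   -0.02  0.01] gap 0.0209
x [-0.933 -0.359 -0.002] y [ 0.003 -0.001 -1.   ] z [ 0.359 -0.933  0.002]  yaw z -68.93 deg
```

View pics/l3.png

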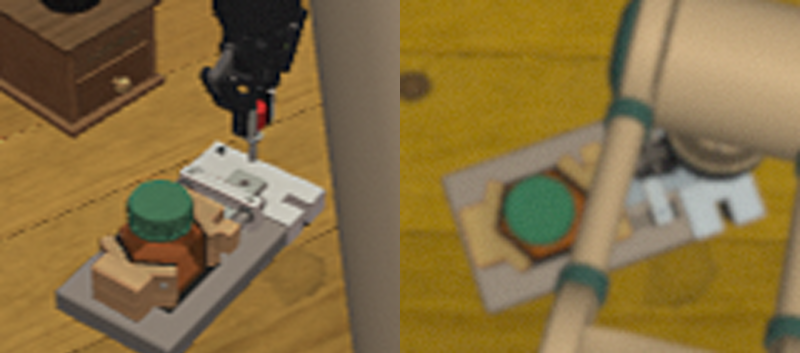

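```bash
python3 - <<'E'
from ov import *
th=np.radians(111.1)
draw("top3.npz","pics/o3.png",(.590,-.0625),th,(270,200,312,250),11)
draw("scene3.npz","pics/o4.png",(.590,-.0625),th,(285,190,330,235),11)
a=cv2.imread("pics/o3.png");b=cv2.imread("pics/o4.png")
for n,k in(("top",(270,200,312,250)),("scene",(285,190,330,235))):
    p=load(n+"3.npz")[0][k[1]:k[3],k[0]:k[2],::-1];cv2.imwrite(f"pics/raw{n}.png",cv2.resize(p,None,fx=8,fy=8,interpolation=cv2.INTER_CUBIC))
h=495
cv2.imwrite("pics/o34.png",cv2.resize(np.hstack([a[:h,:400],b[:h,:400]]),(800,495)))
a=cv2.imread("pics/rawtop.png");b=cv2.imread("pics/rawscene.png")
cv2.imwrite("pics/raw34.png",np.hstack([a[:360],b[:360]]))
E
```

```text
(no output)
```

View pics/o34.png

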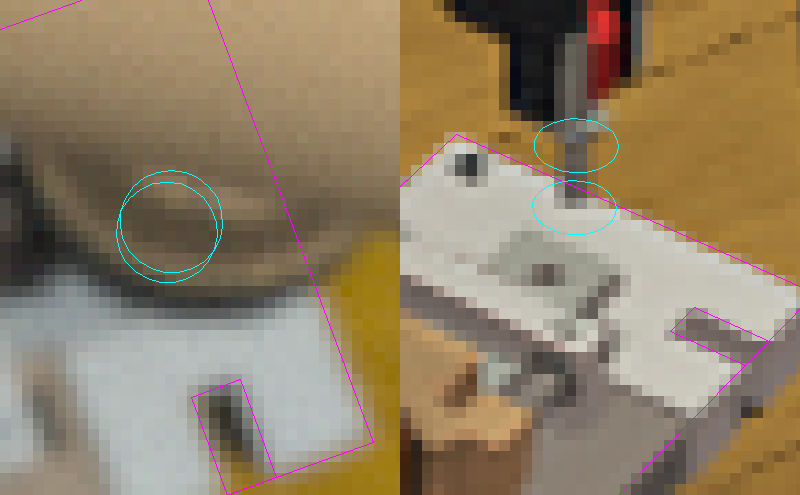

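View pics/raw34.png

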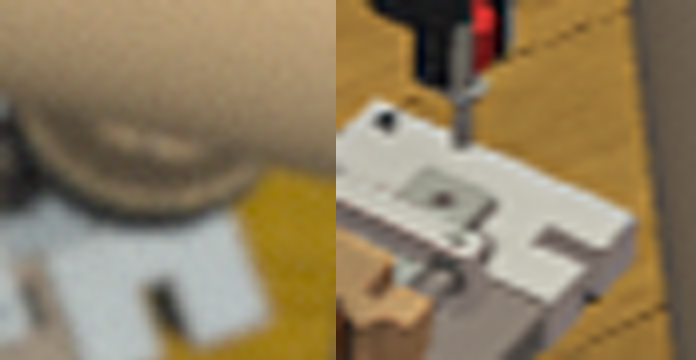

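>>> step_arm(steps=[[[8,0,0,0],[10,0,1,0],[10,0,1,0],[10,0,0,0],[8,5,0,0],[0,7,0,0],[0,0,0,0],[0,0,0,0]]])

```text
time_s: 6.4
tool_pos: [0.5465, -0.0776, 0.1031]
tool_rot: [0.129, -0.695, 0.695, -0.129]
force: [-0.2, -0.9, -0.2]
finger_gap: 0.0207
```

```bash
python3 look.py 4; python3 - <<'E'
from ov import *
K=(285,190,330,235)
p=load("scene4.npz")[0][K[1]:K[3],K[0]:K[2],::-1];cv2.imwrite("pics/z4.png",cv2.resize(p,None,fx=12,fy=12,interpolation=cv2.INTER_CUBIC))
E
```

```text
t 6.5 pos [ 0.5465 -0.0776  0.1033] q [-0.267  0.37   1.779 -0.     0.991  0.936] F [ 0.4 -0.2  0.2] T [-0.02  0.   -0.03] gap 0.0217
x [-0.933 -0.36  -0.   ] y [ 0. -0. -1.] z [ 0.36  -0.933  0.   ]  yaw z -68.91 deg
```

View pics/z4.png

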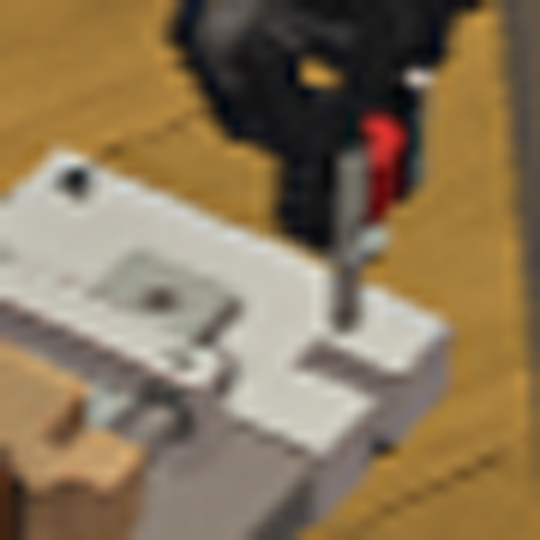

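View pics/l4.png

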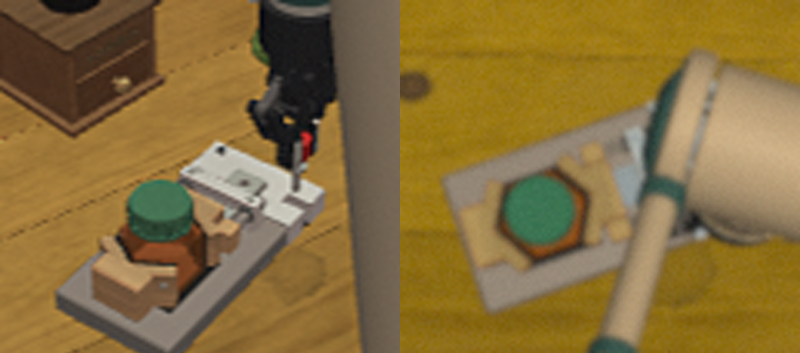

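```bash
python3 - <<'E'
from ov import *
p,K,T=load("scene4.npz")
z2p=lambda x,y:(285+(x+.5)/12-.5,190+(y+.5)/12-.5)
print("foot proj",proj(K,T,(.5465,-.0776,.040)),"obs",z2p(347,328))
f=onplane(K,T,z2p(347,326),.040);print("foot",f)
ex=np.array([-.36,.933]);ey=np.array([-.933,-.36])
for n,q in dict(innerA=(325,343),innerB=(302,364),lipTailTop=(408,375),lipBoard=(375,396),corner=(450,328),edge2=(320,455)).items():
    w=onplane(K,T,z2p(*q),.03);d=(w-[.5465,-.0776,.03])[:2];d2=(w-f)[:2];print(n,w.round(4),"rel TCP ex,ey mm",(d@ex*1e3).round(1),(d@ey*1e3).round(1)," rel foot",(d2@ex*1e3).round(1),(d2@ey*1e3).round(1))
E
```

```text
foot proj [312.86562357 217.59448881] obs (313.4583333333333, 216.875)
foot [ 0.54873744 -0.0814498   0.04      ]
innerA [ 0.5555 -0.0801  0.03  ] rel TCP ex,ey mm -5.6 -7.5  rel foot -1.2 -6.8
innerB [ 0.5523 -0.0707  0.03  ] rel TCP ex,ey mm 4.4 -8.0  rel foot 8.8 -7.3
lipTailTop [ 0.5344 -0.0902  0.03  ] rel TCP ex,ey mm -7.4 15.8  rel foot -3.0 16.5
lipBoard [ 0.5327 -0.0787  0.03  ] rel TCP ex,ey mm 4.0 13.3  rel foot 8.4 14.0
corner [ 0.5427 -0.1096  0.03  ] rel TCP ex,ey mm -28.5 15.1  rel foot -24.1 15.8
edge2 [ 0.5228 -0.0546  0.03  ] rel TCP ex,ey mm 30.0 13.8  rel foot 34.4 14.5
```

```bash
python3 - <<'E'
from ov import *
p,K,T=load("scene4.npz")
for v in range(200,220): print(v,p[v,306:322].mean(1).astype(int), p[v,306:322,0].astype(int)-p[v,306:322,2])
for z in(.04,.05,.06,.068,.0865+.0065,): print(z,proj(K,T,(.5465,-.0776,z)).round(2))
E
```

```text
200 [ 30  21  22  28  25  26  26  24  20  67 100  84  38  39  98 114] [ -4  -1  -2   1   1  -1  -2  -1 -11  95 161 138  53 -12  63 102]
201 [ 28  22  24  23  25  30  25  19  22  44  87 102  63  37  96 114] [  2  -6  -3  -2  -3  -1  -1  -4 -11  52 139 168 104 -17  63 102]
202 [ 74  40  20  22  25  26  25  39  61  74  96  86  39  39  98 115] [ 66  23  -2  -2  -3   0  -1   2  -1  51 140 140  62 -16  61 102]
203 [121  95  47  18  23  23  16  85 112  91  82  66  21  61 105 114] [114  89  32  -5  -2   0  -2  11  10  37 121 106  28  -9  56 100]
204 [115  92  45  28  34  26  16  82 108  75  43  43  25  60 104 114] [107  83  30  -6  -3  -1  -3  13  10  26  85  82  31  -9  56 100]
205 [115  93  42  19  25  21  18  81 108  78  44  45  23  65 106 114] [106  83  30  -7  -2   0  -2  13  12  30  88  78  27  21  82 107]
206 [118  93  44  30  31  21  34  85 108  77  42  45  43  94 116 110] [108  84  27  -7  -1  -3   0  12  11  31  83  76  42  85 107 104]
207 [113  82  27  18  23  21  33  87 106  70  38  84 110 113 110 110] [109  74   5  -8   0  -1   1  11  13  31  80  96 105 104 100 101]
208 [105  82
[... 962 characters left out ...]
93 201 153  86  92 172 203 201 191 158 127 118] [ 14  15  16  15  16  15  14  15  15  12   9   4  17  54  91 108]
216 [195 191 190 191 195 202 142  70  92 171 200 195 196 201 194 161] [14 14 14 16 15 16 13 14 15 14 14 12  9  5 17 54]
217 [192 191 193 195 196 201 169 112 144 189 198 195 194 196 202 178] [14 15 13 15 13 14 14 14 14 15 15 15 14 12  9  1]
218 [195 193 193 198 185 145 155 196 205 200 196 197 198 200 175 129] [15 14 14 15 15 16 16 15 14 14 15 15 15 15 13  9]
219 [192 193 198 185 134  99  98 112 153 191 199 198 201 175 127 110] [15 14 15 16 18 19 19 17 16 15 14 15 13 15 17 10]
0.04 [312.87 217.59]
0.05 [313.   215.07]
0.06 [313.13 212.51]
0.068 [313.24 210.45]
0.093 [313.57 203.91]
```

>>> step_arm(steps=[[[0,4,0,0],[0,4,0,0],[0,4,0,0],[0,4,0,0],[0,4,0,0],[0,4,0,0],[0,0,0,0],[0,0,0,0]]])

```text
time_s: 7.5
tool_pos: [0.5462, -0.0777, 0.0794]
tool_rot: [0.129, -0.695, 0.695, -0.129]
force: [-0.4, -0.5, -0.4]
finger_gap: 0.0209
```

```bash
cat > z.py <<'E'
from look import *
t=sys.argv[1];look(t);st()
K=(285,190,330,235)
p=load(f"scene{t}.npz")[0][K[1]:K[3],K[0]:K[2],::-1];cv2.imwrite(f"pics/z{t}.png",cv2.resize(p,None,fx=12,fy=12,interpolation=cv2.INTER_CUBIC))
E
python3 z.py 5
```

```text
t 7.6 pos [ 0.5462 -0.0777  0.0794] q [-0.267  0.398  1.808 -0.     0.936  0.936] F [-0.  -0.5 -0.1] T [ 0.02  0.02 -0.04] gap 0.0213
x [-0.933 -0.36  -0.   ] y [ 0. -0. -1.] z [ 0.36  -0.933  0.   ]  yaw z -68.93 deg
```

View pics/z5.png

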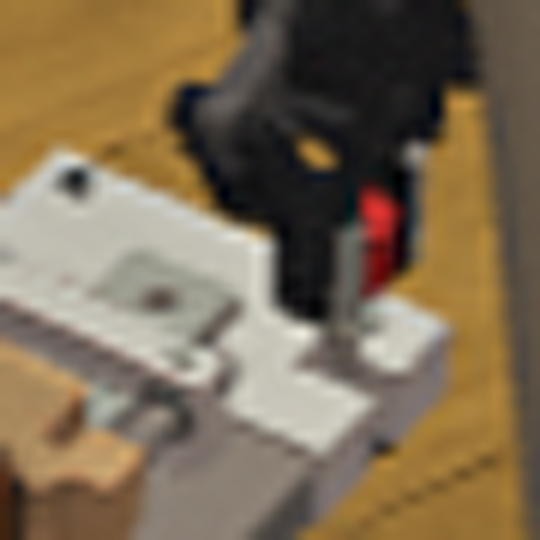

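>>> step_arm(steps=[[[0,3,0,0],[0,3,0,0],[0,3,0,0],[0,2,0,0],[0,1.5,0,0],[0,1,0,0],[0,0,0,0],[0,0,0,0]]])

```text
time_s: 8.6
tool_pos: [0.5461, -0.0777, 0.0659]
tool_rot: [0.129, -0.695, 0.695, -0.129]
force: [0.3, -0.1, -0.7]
finger_gap: 0.0209
```

```bash
python3 z.py 6
```

```text
t 8.7 pos [ 0.5461 -0.0777  0.0659] q [-0.267  0.414  1.823 -0.     0.904  0.936] F [-0.   0.4 -1. ] T [0.04 0.04 0.01] gap 0.0213
x [-0.933 -0.36  -0.   ] y [ 0. -0. -1.] z [ 0.36  -0.933  0.   ]  yaw z -68.93 deg
```

View pics/z6.png

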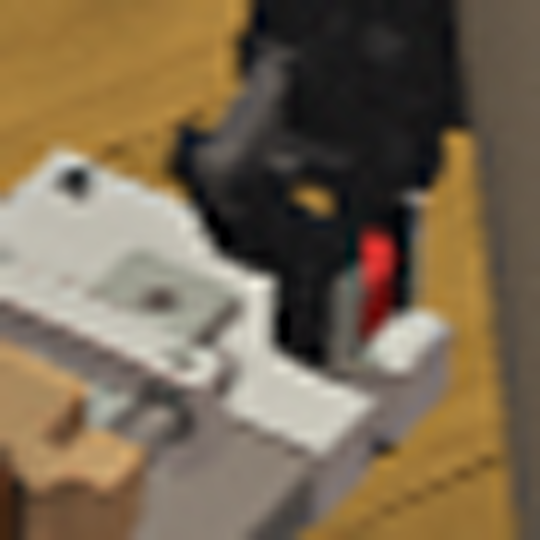

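>>> step_arm(steps=[[[0,0.5,0,0],[0,0.5,0,0],[0,0.5,0,0],[0,0.5,0,0],[0,0,0,0],[0,0,0,0],[0,0,0,0],[0,0,0,0]]])

```text
time_s: 9.7
tool_pos: [0.5462, -0.0777, 0.0649]
tool_rot: [0.129, -0.695, 0.695, -0.13]
force: [-1.8, 0.4, 7.1]
finger_gap: 0.0212
```

>>> step_arm(steps=[[[0,0,0,0],[0,0,0,0],[0,0,0,0],[0,0,0,0],[0,-8,0,0],[0,-20,0,0],[0,-30,0,0],[0,-30,0,0]]], fingers=0.45)

```text
time_s: 10.7
tool_pos: [0.5461, -0.0777, 0.1531]
tool_rot: [0.129, -0.695, 0.695, -0.129]
force: [0.5, 0.3, -0.6]
finger_gap: 0.0385
```

```bash
python3 z.py 7
```

```text
t 10.8 pos [ 0.5485 -0.0783  0.1557] q [-0.267  0.316  1.712 -0.     1.105  0.936] F [ 0.9 -0.2  0.2] T [-0.02 -0.02  0.01] gap 0.0384
x [-0.933 -0.36  -0.006] y [ 0.008 -0.002 -1.   ] z [ 0.36  -0.933  0.005]  yaw z -68.92 deg
```

View pics/z7.png

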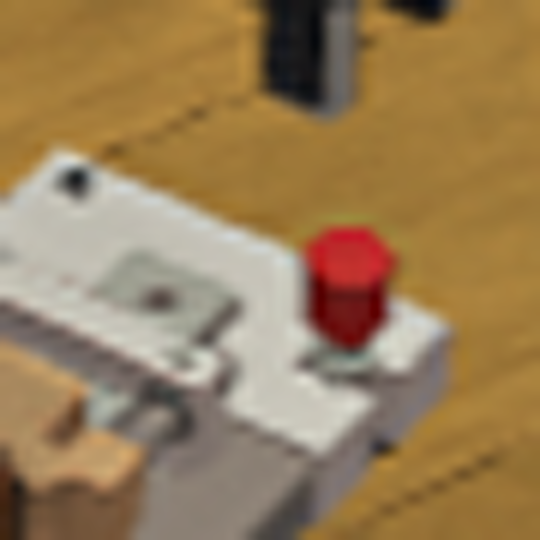

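View pics/l7.png

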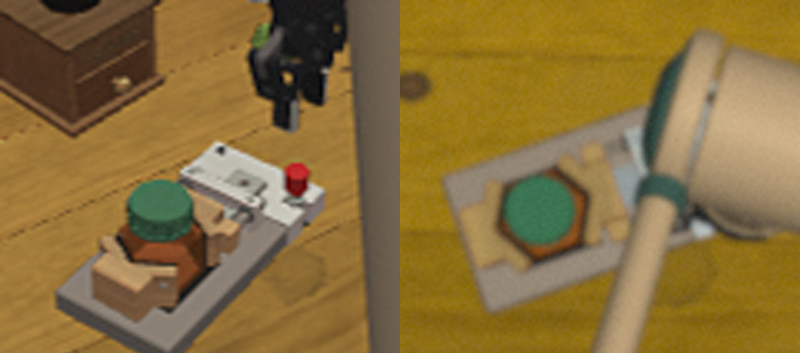

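```bash
cat > cap.py <<'E'
from st import *
from h import *
def cap(tag,zt=.110):
    out=[]
    for n,box in(("top",(185,170,315,285)),("scene",(225,160,345,275))):
        p,K,T=load(f"{n}{tag}.npz");h=cv2.cvtColor(p,cv2.COLOR_RGB2HSV);H,S,V=[h[...,i].astype(int) for i in range(3)]
        m=(abs(H-75)<20)&(S>80);s=np.zeros_like(m);s[box[1]:box[3],box[0]:box[2]]=1
        g=max(comps(m&s),key=lambda t:t[0][4]);out.append((g,K,T));print(n,g[0],g[1].round(2))
    g,K,T=out[0];c=onplane(K,T,g[1],zt);print("cap",c);return c
E
python3 - <<'E'
from cap import *
c=cap(7)
import json
plan([c[0],c[1],.17])
E
```

```text
top [219 228  22  21 359] [229.78 238.03]
scene [264 214  19  18 282] [272.71 222.83]
cap [0.53941416 0.06843977 0.11      ]
t 10.8 pos [ 0.5485 -0.0783  0.1557] q [-0.267  0.316  1.712 -0.     1.105  0.936] F [ 0.9 -0.2  0.2] T [-0.02 -0.02  0.01] gap 0.0384
x [-0.933 -0.36  -0.006] y [ 0.008 -0.002 -1.   ] z [ 0.36  -0.933  0.005]  yaw z -68.92 deg
tool mm [ -44.4  -14.7 -140.1]
```

>>> step_arm(steps=[[[0,-15,-8,0],[-8,0,-26,0],[-9,0,-26,0],[-9,0,-26,0],[-9,0,-27,0],[-9,0,-27,0],[0,0,0,0],[0,0,0,0]]], fingers=1.0)

```text
time_s: 11.8
tool_pos: [0.5364, 0.0686, 0.1665]
tool_rot: [0.13, -0.695, 0.695, -0.129]
force: [0.5, -0.5, -0.2]
finger_gap: 0.0857
```

```bash
python3 -c "
from st import *
plan([.539,.0687,.110])"; python3 look.py 8
```

```text
t 11.8 pos [0.5364 0.0686 0.1665] q [-1.000e-03  2.920e-01  1.718e+00 -1.000e-03  1.132e+00  1.202e+00] F [ 0.5 -0.5 -0.2] T [-0.04  0.07 -0.04] gap 0.0857
x [-0.933 -0.36   0.001] y [-0.001 -0.001 -1.   ] z [ 0.36  -0.933  0.   ]  yaw z -68.89 deg
tool mm [-2.5 56.5  0.8]
t 11.9 pos [0.5367 0.0681 0.1667] q [-2.000e-03  2.920e-01  1.718e+00 -1.000e-03  1.132e+00  1.202e+00] F [ 0.   0.6 -0.4] T [ 0.01 -0.03  0.01] gap 0.0853
x [-0.933 -0.359  0.001] y [-0.    -0.001 -1.   ] z [ 0.359 -0.933  0.   ]  yaw z -68.97 deg
```

View pics/l8.png

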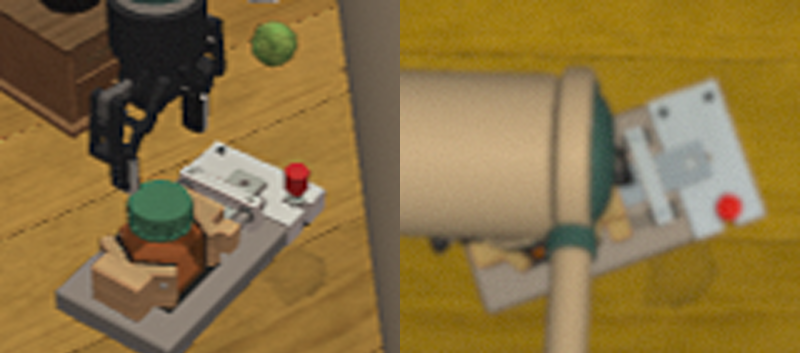

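>>> step_arm(steps=[[[-2.5,12,0.5,0],[0,14,0,0],[0,12,0,0],[0,10,0,0],[0,8,0,0],[0,0,0,0],[0,0,0,0],[0,0,0,0]]])

```text
time_s: 12.9
tool_pos: [0.5397, 0.0693, 0.1113]
tool_rot: [0.129, -0.695, 0.695, -0.13]
force: [-0.4, -0.1, 0.1]
finger_gap: 0.0856
```

>>> step_arm(steps=[[[0,0,0,0],[0,0,0,0],[0,0,0,0],[0,0,0,0],[0,0,0,0],[0,0,0,0],[0,0,0,0],[0,0,0,0]]], fingers=0.0)

```text
time_s: 13.9
tool_pos: [0.5397, 0.0693, 0.1119]
tool_rot: [0.129, -0.695, 0.695, -0.13]
force: [-1.1, 0.5, 5.5]
finger_gap: 0.0539
```

```bash
python3 -c "
from cap import *
st()
p,K,T=load('top8.npz');h=cv2.cvtColor(p,cv2.COLOR_RGB2HSV);H,S,V=[h[...,i].astype(int) for i in range(3)]
g=max(comps(((H<8)|(H>172))&(S>170)&(V>150)&(np.arange(560)>270)&(np.arange(560)<320)),key=lambda t:t[0][4]);print(g[0],onplane(K,T,g[1],.066))
"
```

```text
t 13.9 pos [0.5397 0.0693 0.1119] q [-0.     0.35   1.786 -0.     1.003  1.203] F [-1.1  0.5  5.5] T [ 0.01  0.21 -0.01] gap 0.0539
x [-0.933 -0.36  -0.001] y [ 0.002 -0.    -1.   ] z [ 0.36  -0.933  0.001]  yaw z -68.92 deg
[289 234   6   8  34] [ 0.54706186 -0.07922054  0.066     ]
```

>>> step_arm(steps=[[[0,0,0,-0.15],[0,0,0,-0.15],[0,0,0,-0.15],[0,0,0,-0.15],[0,0,0,-0.15],[0,0,0,-0.15],[0,0,0,-0.15],[0,0,0,-0.15]]])

```text
time_s: 14.9
tool_pos: [0.5389, 0.0707, 0.1128]
tool_rot: [-0.499, 0.5, -0.499, 0.501]
force: [-4.3, 3.9, 12.4]
finger_gap: 0.0536
```

```bash
python3 look.py 9
```

```text
t 15.0 pos [0.5391 0.0707 0.1129] q [1.000e-03 3.490e-01 1.786e+00 3.000e-03 1.006e+00 1.000e-03] F [-3.8  4.6 12.3] T [0.71 0.66 0.2 ] gap 0.0539
x [-0.001 -1.    -0.003] y [ 0.001  0.003 -1.   ] z [ 1.    -0.001  0.001]  yaw z -0.08 deg
```

View pics/l9.png

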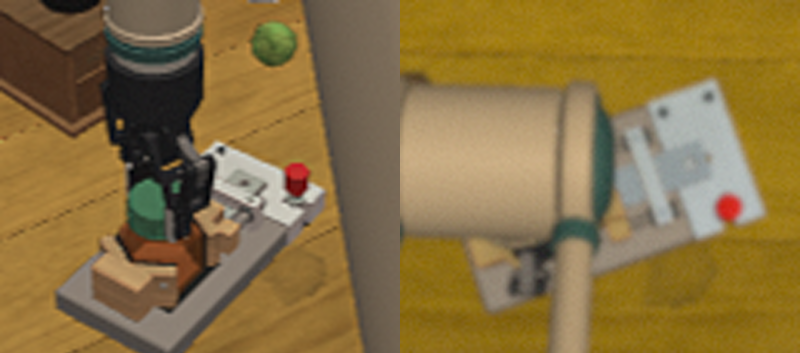

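>>> step_arm(steps=[[[0,0,0,0],[0,0,0,0],[0,0,0,0],[0,-1,0,0],[0,0,0,0.16],[0,0,0,0.16],[0,0,0,0.16],[0,0,0,0]]], fingers=0.85)

```text
time_s: 16.0
tool_pos: [0.5393, 0.0691, 0.1117]
tool_rot: [0.367, -0.605, 0.605, -0.366]
force: [-0.2, 0.4, -0.2]
finger_gap: 0.0724
```

```bash
python3 look.py 10
```

```text
t 16.1 pos [0.5393 0.0692 0.1117] q [-0.     0.351  1.786 -0.     1.004  0.48 ] F [-0.  -0.5  0.4] T [ 0.01 -0.03 -0.03] gap 0.0726
x [-0.462 -0.887  0.   ] y [-0. -0. -1.] z [ 0.887 -0.462 -0.   ]  yaw z -27.54 deg
```

View pics/l10.png

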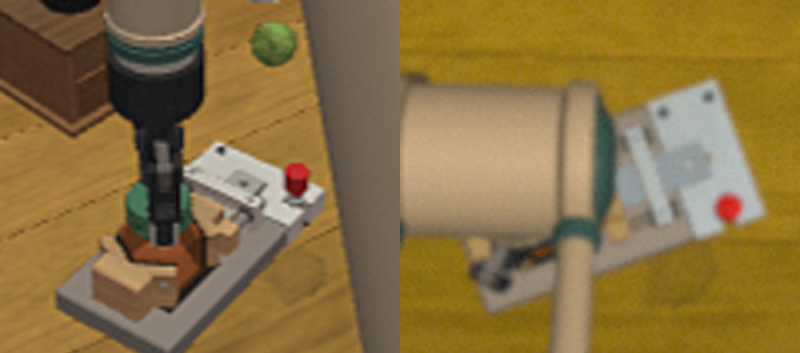

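>>> step_arm(steps=[[[0,-1,0,0],[0,0,0,0],[0,0,0,0],[0,0,0,0],[0,0,0,0],[0,0,0,0],[0,0,0,0],[0,0,0,0]]], fingers=0.0)

```text
time_s: 17.1
tool_pos: [0.5387, 0.0694, 0.1132]
tool_rot: [-0.366, 0.605, -0.605, 0.366]
force: [-2.9, 0.4, 6.0]
finger_gap: 0.0542
```

>>> step_arm(steps=[[[0,0,0,-0.11],[0,0,0,-0.14],[0,0,0,-0.14],[0,0,0,-0.14],[0,0,0,-0.14],[0,0,0,-0.14],[0,0,0,-0.14],[0,0,0,-0.14]]])

```text
time_s: 18.1
tool_pos: [0.5395, 0.0705, 0.1138]
tool_rot: [-0.626, 0.327, -0.326, 0.628]
force: [-2.7, 3.7, 7.6]
finger_gap: 0.0541
```

```bash
python3 look.py 11
```

```text
t 18.2 pos [0.5396 0.0701 0.1138] q [ 0.     0.348  1.784  0.002  1.008 -0.609] F [-1.9  2.3  7.9] T [ 0.39  0.42 -0.02] gap 0.0539
x [ 0.572 -0.82  -0.   ] y [ 0.001  0.001 -1.   ] z [0.82  0.572 0.002]  yaw z 34.89 deg
```

View pics/l11.png

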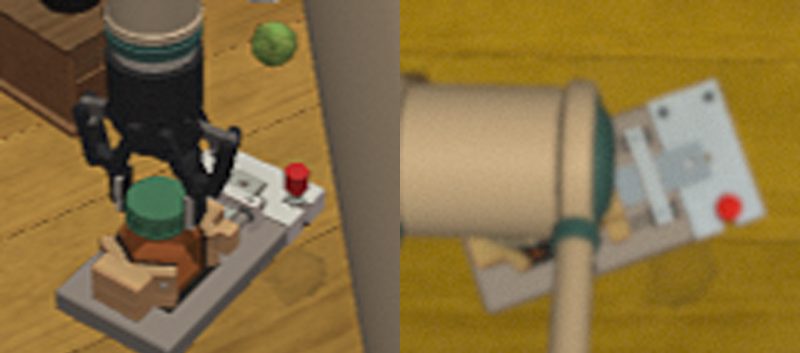

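>>> step_arm(steps=[[[0,-0.5,0,0],[0,-0.5,0,0],[0,-0.5,0,0],[0,-0.5,0,0],[0,-0.5,0,0],[0,-0.5,0,0],[0,0,0,0],[0,0,0,0]]])

```text
time_s: 19.2
tool_pos: [0.5389, 0.0691, 0.1154]
tool_rot: [0.627, -0.328, 0.327, -0.626]
force: [-0.8, 1.9, -2.5]
finger_gap: 0.0543
```

>>> step_arm(steps=[[[0,-0.5,0,0],[0,-0.5,0,0],[0,-0.5,0,0],[0,-0.5,0,0],[0,-0.5,0,0],[0,-0.5,0,0],[0,0,0,0],[0,0,0,0]]])

```text
time_s: 20.2
tool_pos: [0.5393, 0.0691, 0.1189]
tool_rot: [0.627, -0.328, 0.328, -0.626]
force: [-2.3, 0.8, -0.8]
finger_gap: 0.0539
```

```bash
python3 look.py 12
```

```text
t 20.3 pos [0.5393 0.0691 0.1188] q [-0.     0.343  1.777 -0.     1.021 -0.607] F [-1.6 -0.4 -0.1] T [0.09 0.32 0.03] gap 0.054
x [ 0.57  -0.821  0.   ] y [ 0. -0. -1.] z [ 0.821  0.57  -0.   ]  yaw z 34.78 deg
```

View pics/l12.png

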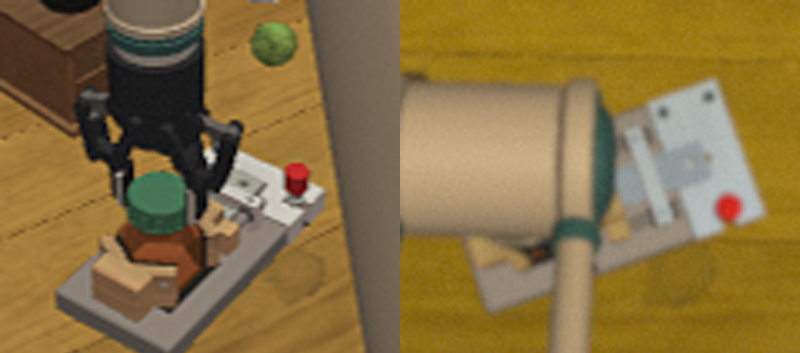

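>>> step_arm(steps=[[[0,-2,0,0],[0,-2,0,0],[0,-3,0,0],[0,-3,0,0],[0,-3,0,0],[0,-2,0,0],[0,-2,0,0],[0,0,0,0]]])

```text
time_s: 21.3
tool_pos: [0.5394, 0.0692, 0.1359]
tool_rot: [-0.627, 0.328, -0.328, 0.627]
force: [0.4, 0.2, -0.1]
finger_gap: 0.0537
```

```bash
python3 look.py 13;python3 - <<'E'
from h import *
p=load("scene13.npz")[0][195:260,240:320,::-1];cv2.imwrite("pics/z13.png",cv2.resize(p,None,fx=9,fy=9,interpolation=cv2.INTER_CUBIC))
E
```

```text
t 21.4 pos [0.5392 0.0692 0.1357] q [-0.     0.325  1.755 -0.     1.061 -0.607] F [-0.3 -0.3 -1.9] T [-0.03 -0.1  -0.02] gap 0.0542
x [ 0.57  -0.821  0.   ] y [-0. -0. -1.] z [ 0.821  0.57  -0.   ]  yaw z 34.78 deg
```

View pics/z13.png

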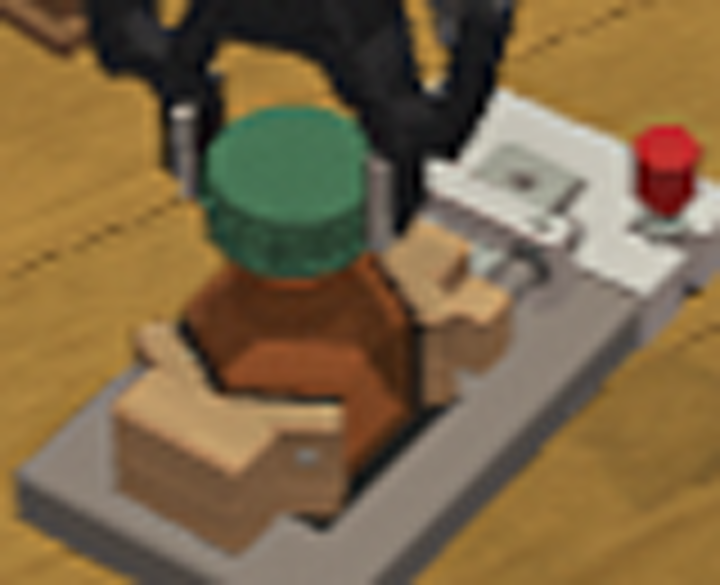

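View pics/l13.png

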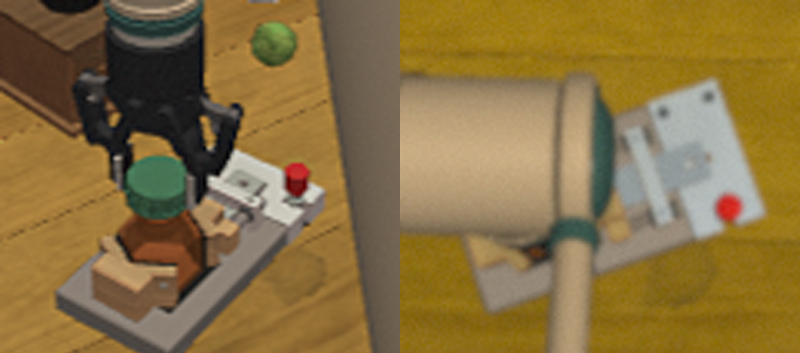

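```bash
cd .;python3 - <<'E'
from h import *
for t in(7,13):
    p,K,T=load(f"scene{t}.npz");h=cv2.cvtColor(p,cv2.COLOR_RGB2HSV);H,S,V=[h[...,i].astype(int) for i in range(3)]
    s=np.zeros(p.shape[:2],bool);s[195:262,240:320]=1
    g=max(comps((abs(H-75)<20)&(S>80)&s),key=lambda t:t[0][4]);print(t,"cap",g[0],g[1].round(2))
    a=max(comps((H<13)&(S>150)&s),key=lambda t:t[0][4]);print("amber",a[0],a[1].round(2), "lowest rows",np.where(a[2])[0].max())
print(proj(K,T,(.539,.069,.099)),proj(K,T,(.539,.069,.1215)))
a=load("scene7.npz")[0].astype(int);b=load("scene13.npz")[0].astype(int)
d=abs(a-b).sum(2);print("diff jar lower/jaws",d[232:262,245:290].mean().round(1),"board noise",d[255:262,262:275].mean().round(1))
E
```

```text
7 cap [264 214  19  18 282] [272.71 222.83]
amber [261 227  25  21 211] [275.54 235.65] lowest rows 247
13 cap [262 207  19  18 282] [271.29 215.5 ]
amber [261 223  25  24 332] [274.42 232.74] lowest rows 246
[272.33841014 222.61415983] [272.17766671 216.46159168]
diff jar lower/jaws 5.6 board noise 4.3
```

```bash
cd .;python3 - <<'E'
from st import *
s,M=st();print(abs(s["joint_velocities"]).max())
print(r.sign_off())
E
```

```text
t 21.4 pos [0.5392 0.0692 0.1357] q [-0.     0.325  1.755 -0.     1.061 -0.607] F [-0.3 -0.3 -1.9] T [-0.03 -0.1  -0.02] gap 0.0542
x [ 0.57  -0.821  0.   ] y [-0. -0. -1.] z [ 0.821  0.57  -0.   ]  yaw z 34.78 deg
0.0026920211404078487
the job is handed in; nothing more can be done
None
```

The job is handed in, at 21.4 s on the robot's clock. I drew the pin and the jaw closed on the jar. I parked the pin in the side notch, unscrewed the cap about 131° in two grips and lifted it straight off.

**Pin:** after release, the scene picture shows it standing with its flange on the block. The top view puts it within about 2 mm of the notch point.

**Cap:** it is held level and still at the end, with the gap at 54 mm and the tool vertical. It met almost no resistance once its threads let go. From the arm's rise and the picture, I estimate its lower edge is 9–12 mm above the jar's rim.

**Jar and surroundings:** the jar and jaws look unchanged between the pictures before and after unscrewing. I never went near the mug, bowl, fork or lime, but did not measure them again.

**Disagreements in my checks:**
- At the start, the knob and the holder's outline differed by about 4–6 mm along the holder. I put this down to the spring-loaded pin leaning plus calibration error, and aimed between the two.
- At the end, the cap appears about 1 pixel (2–3 mm) to the side of where the tool's position would put it. The picture also gives a slightly larger rise than the arm does, about 27 mm against 22 mm. The sideways shift may be the fingers hiding part of the cap, or the cap sitting slightly off centre in the grip.

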